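# Ease the heavy case up over the cradle's step and close the keeper

## Robot

A 7-joint arm with a two-finger parallel gripper is mounted at the origin on the work surface. World frame = base frame: x ahead of the robot, y to its left, z up, the work surface at z = 0. Lengths are in m, angles in rad, forces in N, time in s.
With the tool pointing down it reaches from about 0.4 to 0.9 m from the base axis. Payload 5.6 kg.
Tool frame: the origin (TCP) lies midway between the tips of the shut fingers; the grasp point (between the pads) lies 19 mm behind it; z points along the fingers, y is the line along which they close (so a half turn about z gives the same grasp; the last joint's range is limited). The gripper opens to 92 mm and grips with 3 to 60 N. Pads are 20 mm wide; open, the fingers measure 128 mm over their backs; the gripper's body (75 mm by 189 mm) begins 69 mm behind the grasp point.
Start: joints at [-1.384, 0.468, -0.012, 1.603, 0.006, 1.071, -0.056], TCP at [0.148, 0.633, 0.215] pointing down, gripper open.
Joint ranges: [-2.53, 2.53], [-0.31, 2.02], [-1.57, 1.55], [0.28, 2.44], [-1.29, 4.43], [0.15, 1.84], [-2.92, 2.92]. Speed limits (rad/s): [2.57, 2.57, 3.14, 3.14, 3.14, 3.14, 3.14].

## Interface

Orientations are given as a 3x3 rotation matrix whose columns are the frame's x, y, z axes.
In Python, from station import env, effector, solver, viewer, workorder, search_frame, tip_of gives the robot as it stands. Calls block until the motion is done:
- env.reach(position, orientation): joint-space move of the TCP to a pose.
- env.movel(position, frame=None, rate=0.15): straight line of the TCP; frame=None keeps the orientation; rate is the mean speed in m/s.
- env.goto_joints(angles): joint-space move.
- effector.release() and effector.grasp(squeeze=None): open the fingers fully, or close them until they stop; squeeze is the grip in N (None keeps the last).
- env.pause(seconds).
- solver.inverse_kinematics(position, orientation): joint angles nearest the present ones, or None.
- env.sense(): the state.
- viewer.read_camera(name): name is "scene" or "side" or "wrist"; returns (picture, depth): 480x640x3 uint8, red, green, blue; 480x640 float32, m along the optical axis (not along the pixel's ray), 0 where there is no reading.
- viewer.camera_info(name): a dict with "intrinsics" (3x3 intrinsics, pixels), "eye" and "rotation" of the camera in the world; the wrist camera has in their place "T_tool_cam" (4x4, takes a point from camera to tool coordinates, whose origin is the TCP and whose axes are the flange's). Camera axes: x right, y up, looking along -z (the intrinsics and any distortion apply to the point x, -y, -z); pixel columns grow to the right and rows downward; lengths in m; the calibration is good to about 2 mm. A picture is of the moment at which its call begins: read the wrist's pose just before it. camera_info takes no time and is no camera call.
A pose or a line that the arm cannot do raises env.PlanningError and nothing moves.
- workorder.finish_job(): hands the job in; it is judged then, once.
Trained networks look in the newest picture that a camera, given by its name, has taken for a name from the list of things; names that differ only in an ending like _2 or _b are one class to them, and where a whole thing is asked for, a point or a joint stands for the part that bears it (a point fixed in the world has none). Each returns a list of dicts, best first, with "score" (0 to 1); they miss things now and then, are a little off and sometimes report something else, mostly with a low value. They report only what shows in the picture. A call takes as long as a camera call.
- search_frame(camera, name): "at" ([x, y, z] in m, in world coordinates, good to about 4 mm: the middle of the surface that is visible of it).
- tip_of(camera, name): "at" ([x, y, z] in m, in world coordinates, good to about 4 mm: a listed point, or the origin of a listed thing).
The state is a dict: "t": time; "joint_positions": joint angles; "joint_velocities": joint speeds; "tau": joint torques, N m; "ee_pos": TCP position; "tcp_rot": TCP orientation; "wrist_force": force on the tool from outside, world axes, zero at the start; "moment": the same for the moment, N m; "gripper_width": finger opening in m; "grasp_force": force on a finger pad.
Only numpy, scipy, OpenCV 4.12 (cv2) and the standard library are available. Lean on these libraries where they do the work, as an engineer would, in place of code of your own. Each camera call takes 0.05 s, during which the arm holds its last target. There are 200 camera calls.

## Task

The dark steel tool case is to be put away in its wooden cradle, but treat it as too heavy to carry: raise only its handle end onto the cradle's step with its other end staying down on the bench, then slide it in up over the step until it sits flat and fully home against the back stop. Then swing the steel keeper bar fully closed across the mouth behind it, leaving the bystanding tools and tins where they are.

Things in the scene. Friction and masses are not known exactly. Their poses are not given: they have to be found in the camera images.
- cradle: Wooden cradle fixed to the bench. Origin: on the bench at the foot of the lip, middle of the mouth; +y leads in, x across, z up. Plinth 150 wide (x), 258 deep (y 0 to 258), its flat top 30 above the bench; the lip is the upright 30 mm step at y = 0. A rail along each side: inner faces x = -57 and 57, tops z = 54. All in mm.
- cradle_stop (a point): Middle of the face of the cradle's back stop, at plinth level: 240 mm in from the lip (cradle y = 240), z = 30 mm. The stop is 60 mm high above it. Axes as the cradle's.
- cradle_shelf (a point): Middle of the front edge, underside, of the small shelf over the cradle's deep part: cradle y = 162, z = 155 mm. The shelf reaches to y = 262, x -92 to 92, on four thin posts at x = +-83, with goods fixed on it up to z = 230 mm. The home case passes under it; a gripper on the handle cannot.
- case: Dark steel tool case, loose, 0.6 to 0.95 kg. Closed box 100 wide (its x), 180 long (y), 60 mm high; origin: centre of its underside, z up, +y to the leading (handle) end. Starts flat on the bench, facing the mouth within 9 degrees and 20 mm, leading end 15 to 80 mm short of the lip. Home: leading end against the stop, tail end 60 mm inside the lip, flat on the plinth, 7 mm play to each rail.
- case_grip (a point): Middle of the case's handle: round steel bar, 18 mm thick, 40 mm long across the case (its x), on one thin post. It lies 65 mm ahead of the case's centre (25 mm back from the leading end), 92 mm above the underside, 32 mm above the lid. Pinched lightly (20 N) from above over its ends, it lets the case swivel as it tilts; a hard grip may lift the tail end too, unless the tool tilts along.
- case_lead (a point): Middle of the lower edge of the case's leading end (90 mm ahead of its origin). Axes as the case's.
- case_tail (a point): Middle of the lower edge of the case's tail end (90 mm behind its origin), axes as the case's. Fingers pressing on the tail end hold it down by friction and can wedge the tilted case against the lip; once the case's middle (its centre of mass is within 5 mm of it) is past the lip, it tips flat by itself when the fingers back off, and then slides on easily.
- keeper (a joint): Angle of the steel keeper bar about its upright pivot, rad. 0 = closed, end of travel: bar straight across the mouth, pointing to the cradle's -x. Grows counter-clockwise from above; at 1.57 it points out of the mouth (cradle -y). Starts at 2.0 to 2.36. Friction 0.05 N m, no spring: stays where left. Bar 12 mm square, 158 mm long, 63 to 75 mm above the bench.
- keeper_pivot (a point): Axis of the keeper's hinge, on top of its post (30 mm square, 62 mm tall) beside the mouth, at cradle x = 85, y = 25 mm. Axes as the cradle's.
- keeper_knob (a point): Top of the upright black round knob near the free end of the keeper bar, 16 mm in diameter, 150 mm from the pivot. It stands from the bar up to 120 mm above the bench (about 45 mm free to grip).

How it is judged:
On the way, in this order (a step that is already met when the one before it is completed fails the run):
1. the leading edge of the case is over the step (past the lip and above its top) while its tail edge is still down on the bench (y of case_lead in the frame of cradle above 0.02 m and height (world z) of case_lead above 0.028 m and height (world z) of case_tail below 0.012 m), for 0.2 s.
2. the case lies flat on the plinth, leading end within 8 mm of the back stop (y of case_lead in the frame of cradle above 0.232 m and height (world z) of case_tail above 0.026 m and angle between case's own z axis and vertical below 0.04 rad), for 0.2 s.
At the end, for the whole second after the job is handed in: The case rests flat (within 2.3 degrees) on the cradle's plinth with its leading end within 8 mm of the back stop, at rest, and the keeper bar is closed across the mouth (within 0.12 rad of its end) (all of step 2 and height (world z) of case_tail below 0.036 m and value of joint keeper below 0.12 rad and linear speed of case below 0.01 m/s); the robot touches nothing.
It fails at once if the case is carried: its tail edge is more than 20 mm off the bench while the case's middle is still 30 mm or more short of the lip (y of case in the frame of cradle below -0.03 m and height (world z) of case_tail above 0.02 m).
It fails at once if the tail edge of the case is lifted high (more than 30 mm above the plinth) (height (world z) of case_tail above 0.06 m).
It fails at once if a bystander is shifted by more than 30 mm (distance of any of jar, tape_roll, tape_measure, screwdriver, spray_can, wrench from where it was at the start of the episode above 0.03 m).
It also fails if it takes over 72 s, if anything falls off the work surface, if the arm or the gripper's body presses on something with over 40 N, if the wrist force passes 120 N, or if a joint passes its speed limit or range.

## Working session

There is one attempt and no reset: what is moved stays moved. The work goes in short steps, each a Python script; the robot and the scene stay as the last script left them, time stands still between calls to the robot, and variables do not carry over. Pictures are saved under pics/ and viewed, at most 10 in all, crops included, and the job is handed in when it is done.

```bash
ls; mkdir -p pics
cat > h.py <<'E'
import numpy as np, cv2
from station import env, effector, solver, viewer, workorder, search_frame, tip_of
def shot(c,f):
    p,d=viewer.read_camera(c); cv2.imwrite('pics/'+f,p[:,:,::-1]); return p,d
E
python3 - <<'E'
from h import *
np.set_printoptions(precision=4,suppress=True)
for c in ("scene","side"):
    shot(c,c+"0.png")
    i=viewer.camera_info(c); print(c,i["eye"],i["intrinsics"][0][0])
    for n in ("cradle","cradle_stop","cradle_shelf","case","case_grip","case_lead","case_tail","keeper_pivot","keeper_knob"):
        print(n,[(np.round(r["at"],4),round(r["score"],2)) for r in tip_of(c,n)[:2]])
s=env.sense();print(s["t"],s["tcp_rot"],s["gripper_width"])
a=cv2.imread("pics/scene0.png")
E
```

```text
pics
scene [ 1.1194 -0.5353  0.7181] 610.2367060643755
cradle [(array([0.4705, 0.0624, 0.0034]), 0.59)]
cradle_stop [(array([0.4657, 0.2968, 0.0237]), 0.97)]
cradle_shelf [(array([0.4656, 0.2174, 0.1585]), 0.58), (array([0.4687, 0.0001, 0.0952]), 0.54)]
case [(array([ 0.4694, -0.0639, -0.002 ]), 0.78)]
case_grip [(array([ 0.4655, -0.0011,  0.0938]), 0.97)]
case_lead []
case_tail [(array([ 0.4713, -0.1512,  0.0012]), 0.75)]
keeper_pivot [(array([0.5481, 0.0811, 0.0595]), 0.87), (array([ 0.6337, -0.0449,  0.1228]), 0.32)]
keeper_knob [(array([ 0.6306, -0.0446,  0.1237]), 0.95)]
side [0.2032 0.6174 0.533 ] 490.055992976614
cradle [(array([ 0.4612,  0.0588, -0.0003]), 0.7)]
cradle_stop [(array([0.4658, 0.3001, 0.0315]), 0.72)]
cradle_shelf [(array([0.4644, 0.2221, 0.1547]), 0.94)]
case [(array([ 0.4707, -0.0625, -0.0013]), 0.96)]
case_grip [(array([0.4662, 0.0064, 0.0929]), 0.93)]
case_lead [(array([0.4696, 0.0292, 0.0039]), 0.81)]
case_tail []
keeper_pivot [(array([0.5472, 0.0789, 0.0639]), 0.94)]
keeper_knob [(array([ 0.6331, -0.0447,  0.1208]), 0.57)]
1.0 [[-0.9737  0.2279  0.0001]
 [ 0.2279  0.9737  0.    ]
 [-0.0001  0.     -1.    ]] 0.09211730430638125
```

View pics/scene0.png

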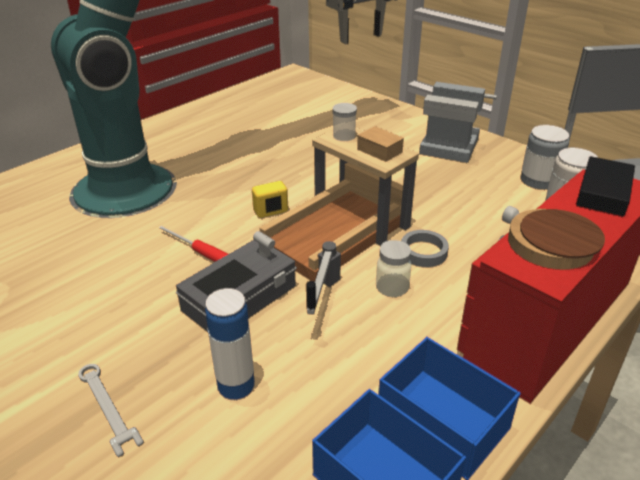

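View pics/side0.png

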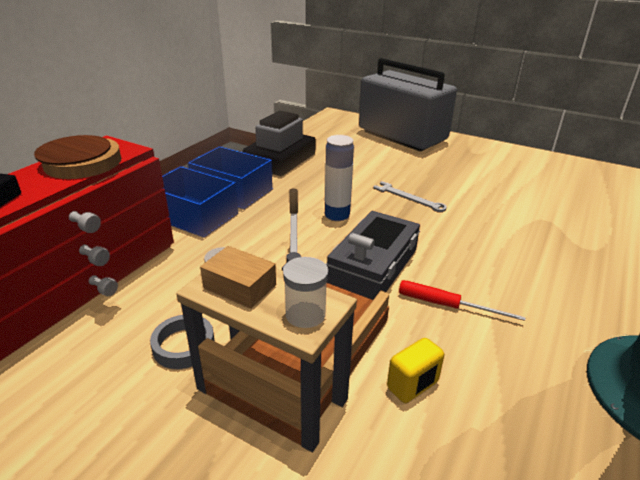

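The scene view shows the case in front of the mouth, with its handle at about (263,245). The keeper points out, with its knob at (312,295), and the spray can stands at (232,340) close to the case's +x side. The side view agrees: case at (375,250), screwdriver on the -x side. Next I locate the bystanders and refine with two wrist views.

```bash
cat >> h.py <<'E'
def R(a, flip=False):   # tool down, closing axis along world direction a (rad from +x)
    y=np.array([np.cos(a),np.sin(a),0])*(-1 if flip else 1); z=np.array([0,0,-1.]); return np.column_stack([np.cross(y,z),y,z])
E
python3 - <<'E'
from h import *
np.set_printoptions(precision=4,suppress=True)
for c in ("scene","side"):
    viewer.read_camera(c)
    for n in ("jar","tape_roll","tape_measure","screwdriver","spray_can"):
        print(c,n,[(np.round(r["at"],3),round(r["score"],2)) for r in search_frame(c,n)[:2]],[(np.round(r["at"],3),round(r["score"],2)) for r in tip_of(c,n)[:1]])
for f in (False,True):
  for p in ([.47,0,.09],[.47,0,.4],[.47,.16,.14],[.47,-.1,.05],[.63,-.045,.09],[.4,.08,.09],[.55,-.07,.09]):
    print(f,p,solver.inverse_kinematics(np.array(p),R(0,f)))
print(viewer.camera_info("wrist")["T_tool_cam"])
E
```

```text
Traceback (most recent call last):
ValueError: it knows: case, case_grip, case_lead, case_tail, cradle, cradle_shelf, cradle_stop, keeper, keeper_knob, keeper_pivot
```

```bash
cat >> h.py <<'E'
def deproj(c,d,u,v):
    i=viewer.camera_info(c); K=np.array(i["intrinsics"]); z=d[v,u]
    return np.array(i["eye"])+np.array(i["rotation"])@np.array([(u-K[0,2])/K[0,0]*z,-(v-K[1,2])/K[1,1]*z,-z])
E
python3 - <<'E'
from h import *
np.set_printoptions(precision=4,suppress=True)
_,d=viewer.read_camera("scene")
for n,u,v in (("can top",227,300),("can L",212,310),("can R",245,310),("can base",236,390),("jar top",395,250),("jar base",393,285),("tape",270,187),("sd handle",210,250),("sd tip",165,231),("measure top",268,188)):
    print(n,deproj("scene",d,u,v))
for f in (False,True):
  for p in ([.47,0,.09],[.47,-.05,.4],[.47,.16,.14],[.47,-.1,.05],[.63,-.045,.09],[.4,.08,.09],[.55,-.07,.09]):
    print(f,p,solver.inverse_kinematics(np.array(p),R(0,f)))
print(viewer.camera_info("wrist")["T_tool_cam"],viewer.camera_info("wrist")["intrinsics"][0])
E
```

```text
can top [ 0.6132 -0.1852  0.1689]
can L [ 0.6128 -0.2102  0.1678]
can R [ 0.6359 -0.1744  0.1581]
can base [ 0.636  -0.2049  0.0239]
jar top [0.6456 0.1441 0.0839]
jar base [0.6611 0.1245 0.0273]
tape [0.3102 0.164  0.0584]
sd handle [ 0.3472 -0.025   0.0216]
sd tip [ 0.2209 -0.0396  0.0107]
measure top [0.3127 0.1563 0.0606]
False [0.47, 0, 0.09] [-0.5922  0.4     0.6264  2.1631 -0.3703  0.6826  0.2883]
False [0.47, -0.05, 0.4] [-0.8318 -0.039   0.8621  1.8013  0.0302  1.3657  0.0238]
False [0.47, 0.16, 0.14] [-0.8166  0.3278  0.5021  2.0653 -0.218   0.7985 -0.1839]
False [0.47, -0.1, 0.05] [-0.57    0.6042  0.9004  2.1674 -0.7452  0.7161  0.8421]
False [0.63, -0.045, 0.09] [-0.4335  0.6503  0.6308  1.7735 -0.4829  0.8774  0.4164]
False [0.4, 0.08, 0.09] [-0.7116  0.2807  0.4934  2.2941 -0.2307  0.6113 -0.0446]
False [0.55, -0.07, 0.09] [-0.5035  0.5657  0.7436  1.9713 -0.5269  0.8059  0.5397]
True [0.47, 0, 0.09] [-1.0457  0.8045  1.3474  2.1833 -0.9757  1.013  -2.2695]
True [0.47, -0.05, 0.4] None
True [0.47, 0.16, 0.14] [-0.351   0.3126 -0.0523  2.0361  0.0226  0.7933  2.725 ]
True [0.47, -0.1, 0.05] [-0.8027  0.9615  1.3384  2.1772 -1.1443  1.0686 -1.9514]
True [0.63, -0.045, 0.09] [-0.7867  1.058   1.3349  1.7939 -1.0979  1.2586 -2.2723]
True [0.4, 0.08, 0.09] [-0.322   0.2657  0.0477  2.271  -0.022   0.6053  2.8838]
True [0.55, -0.07, 0.09] [-0.8217  0.9519  1.3395  1.9868 -1.0496  1.1535 -2.1635]
[[-0.0003  0.9697  0.2444  0.0684]
 [ 1.      0.0003  0.0001 -0.0011]
 [ 0.0001  0.2444 -0.9697 -0.1693]
 [ 0.      0.      0.      1.    ]] [363.9805   0.     318.0793]
```

Run:
```python
from h import *
np.set_printoptions(precision=4,suppress=True)
s=env.sense(); p=s["ee_pos"]
env.movel([p[0],p[1],.36],rate=.25)
for k,y in enumerate((.09,.01)):
    env.reach(np.array([.48,y,.37]),R(0)); env.pause(.2)
    shot("wrist",f"w{k}.png")
    for n in ("cradle","cradle_stop","cradle_shelf","case","case_grip","case_lead","case_tail","keeper_pivot","keeper_knob"):
        print(n,[(np.round(r["at"],4),round(r["score"],2)) for r in tip_of("wrist",n)[:2]])
s=env.sense();print(s["t"],s["ee_pos"],s["joint_positions"])
```

```text
cradle [(array([ 0.4633,  0.0592, -0.0003]), 0.58)]
cradle_stop [(array([0.466 , 0.2214, 0.1565]), 0.68)]
cradle_shelf []
case [(array([ 0.4695, -0.0616,  0.0024]), 0.61)]
case_grip [(array([ 0.466 , -0.    ,  0.0886]), 0.66)]
case_lead [(array([ 0.4666,  0.0295, -0.0025]), 0.97)]
case_tail []
keeper_pivot [(array([0.5475, 0.082 , 0.0668]), 0.87)]
keeper_knob []
cradle [(array([ 0.4597,  0.0605, -0.0001]), 0.58)]
cradle_stop []
cradle_shelf []
case [(array([ 0.4677, -0.0593, -0.0013]), 0.56)]
case_grip [(array([0.4677, 0.0035, 0.0907]), 0.85), (array([0.4646, 0.0585, 0.0014]), 0.56)]
case_lead [(array([0.4691, 0.0335, 0.0008]), 0.93)]
case_tail []
keeper_pivot [(array([0.5508, 0.0841, 0.0662]), 0.76)]
keeper_knob [(array([ 0.6256, -0.0454,  0.1244]), 0.69), (array([0.4592, 0.0589, 0.0009]), 0.68)]
5.925 [0.48 0.01 0.37] [-0.7733  0.0143  0.7047  1.8314 -0.0096  1.2993 -0.066 ]
```

View pics/w1.png

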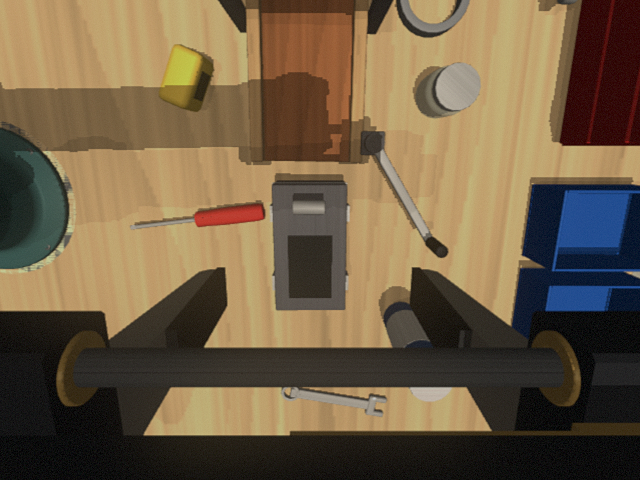

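The wrist view shows the case's lid from (275,185) to (346,308), with its handle at (308,205). The mouth lip is at about (263..352,160), the knob at (437,246), the screwdriver end at (264,212) and the can at (410,330). I'll fit the case and rails from the depth cloud.

```bash
cat >> h.py <<'E'
def cloud():
    s=env.sense(); p,d=viewer.read_camera("wrist"); i=viewer.camera_info("wrist"); K=np.array(i["intrinsics"]); T=np.array(i["T_tool_cam"])
    v,u=np.mgrid[0:480,0:640]; ok=(d>.2)&(v<345); z=d[ok]
    c=np.stack([(u[ok]-K[0,2])/K[0,0]*z,-(v[ok]-K[1,2])/K[1,1]*z,-z],1)
    return (c@T[:3,:3].T+T[:3,3])@np.array(s["tcp_rot"]).T+s["ee_pos"]
def box(P,lo,hi): return P[np.all((P>lo)&(P<hi),1)]
def rect(Q): return cv2.minAreaRect((Q[:,:2]*1000).astype(np.float32))
E
python3 - <<'E'
from h import *
np.set_printoptions(precision=4,suppress=True)
for y in (.01,.09):
    env.reach(np.array([.48,y,.37]),R(0)); env.pause(.2)
    P=cloud(); print("y",y)
    print("bench z",np.median(box(P,[.55,-.1,-.02],[.58,-.05,.02])[:,2]))
    Q=box(P,[.39,-.2,.052],[.55,.05,.066]); print("lid",rect(Q),np.median(Q[:,2]),len(Q))
    Q=box(P,[.42,-.03,.075],[.51,.04,.11]); print("handle",rect(Q),Q[:,2].max(),Q[:,:2].mean(0),len(Q))
    for a,b in ((.37,.42),(.51,.56)):
        Q=box(P,[a,.1,.046],[b,.2,.06]); print("rail",len(Q),np.median(Q[:,2]) if len(Q) else 0)
        if len(Q)>30:
            for lo in np.arange(.1,.2,.02):
                q=Q[(Q[:,1]>lo)&(Q[:,1]<lo+.02),0]
                if len(q)>5: print("  ",lo,np.percentile(q,[3,50,97]))
    Q=box(P,[.42,.0,.024],[.51,.2,.036]); print("plinth front",[np.percentile(Q[abs(Q[:,0]-x)<.01,1],1) for x in (.43,.45,.47,.49)],np.median(Q[:,2]))
    Q=box(P,[.58,-.09,.1],[.68,0,.13]); 
    if len(Q): print("knob",Q[:,:2].mean(0),(Q[:,:2].min(0)+Q[:,:2].max(0))/2,Q[:,2].max(),len(Q))
print(env.sense()["t"])
E
```

```text
y 0.01
bench z -0.000752223818825809
lid ((468.43487548828125, -60.36212158203125), (107.6103744506836, 179.01300048828125), 0.3086269795894623) 0.05937580331239989 8832
handle ((468.0166015625, 4.842425346374512), (16.026962280273438, 38.28127670288086), 89.84668731689453) 0.10220325621408716 [0.4682 0.0055] 444
rail 1144 0.05296718541322212
   0.1 [0.3929 0.4007 0.4078]
   0.12000000000000001 [0.3928 0.4004 0.4079]
   0.14 [0.3927 0.4009 0.4081]
   0.16000000000000003 [0.3934 0.4011 0.4083]
   0.18000000000000002 [0.3931 0.4013 0.4086]
rail 1125 0.05296387045583928
   0.1 [0.5219 0.5295 0.5372]
   0.12000000000000001 [0.522  0.5293 0.5372]
   0.14 [0.5223 0.5297 0.5373]
   0.16000000000000003 [0.5224 0.5303 0.5379]
   0.18000000000000002 [0.5227 0.5299 0.5376]
plinth front [np.float64(0.060069104573505436), np.float64(0.06006726012354932), np.float64(0.060040841207066875), np.float64(0.058711146701959316)] 0.02913960836571694
knob [ 0.6272 -0.0436] [ 0.6284 -0.0451] 0.12121635531410865 202
y 0.09
bench z -0.000671730184811925
lid ((468.4832458496094, -49.867027282714844), (107.4881
[... 155 characters left out ...]
6543), 89.69535064697266) 0.10198889759894075 [0.4683 0.0065] 423
rail 1007 0.05300007061177192
   0.1 [0.3922 0.4004 0.4079]
   0.12000000000000001 [0.393  0.4004 0.4078]
   0.14 [0.3928 0.4008 0.4082]
   0.16000000000000003 [0.3929 0.4008 0.4083]
   0.18000000000000002 [0.3936 0.4015 0.4086]
rail 999 0.052971387555110494
   0.1 [0.5217 0.5292 0.5372]
   0.12000000000000001 [0.5222 0.5299 0.5369]
   0.14 [0.5221 0.5296 0.5375]
   0.16000000000000003 [0.5227 0.5303 0.538 ]
   0.18000000000000002 [0.5226 0.53   0.5375]
plinth front [np.float64(0.02892896520033016), np.float64(0.029123025723432228), np.float64(0.029125186340900524), np.float64(0.029288801405506812)] 0.029150186497415964
7.0917
```

Depth and networks agree: lip at y≈0.060, cradle axis x≈0.4646+0.0085·(y−lip), case lead at y≈0.030, and the handle at (0.468, 0.005, 0.092). I'll grasp it and tilt it over the step.

```bash
cat >> h.py <<'E'
LIP=.0598; YAW=-.0085
def cx(yr): return .4646+.0085*yr
def grip_tail(tail,t):  # TCP with tail edge on the bench at y=tail (from the lip), tilt t
    y=tail+.155*np.cos(t)-.092*np.sin(t); z=.155*np.sin(t)+.092*np.cos(t)
    return np.array([cx(y),LIP+y,z-.019])
def grip_lip(s,t):      # underside on the lip corner at s from the tail, tilt t
    y=(.155-s)*np.cos(t)-.092*np.sin(t); z=.03+(.155-s)*np.sin(t)+.092*np.cos(t)
    return np.array([cx(y),LIP+y,z-.019])
def st(tag=""):
    s=env.sense(); print(tag,"t%.1f"%s["t"],np.round(s["ee_pos"],4),"F",np.round(s["wrist_force"],1),"w%.4f g%.1f"%(s["gripper_width"],s["grasp_force"]),flush=True); return s
E
python3 - <<'E'
from h import *
env.reach(np.array([.4682,.005,.16]),R(.003)); env.movel([.4682,.005,.073],rate=.1); st("down")
effector.grasp(20); st("grasp")
T=-.2102
for t in (.08,.16,.24): env.movel(grip_tail(T,t),R(YAW),rate=.05)
env.pause(.2); st("tilt")
for T in (-.18,-.16,-.14):
    env.movel(grip_tail(T,np.arctan2(.03,-T)+(.06 if T<-.17 else .03)),R(YAW),rate=.06); st(T)
env.pause(.3)
shot("scene","s1.png"); shot("side","d1.png")
cv2.imwrite("pics/m1.png",np.hstack([cv2.imread("pics/s1.png")[130:380,120:470],cv2.imread("pics/d1.png")[150:400,200:550]]))
for c in("scene","side"):
  for n in("case_lead","case_tail","case_grip"): print(c,n,[(np.round(r["at"],3),round(r["score"],2)) for r in tip_of(c,n)[:1]])
E
```

```text
down t9.0 [0.4687 0.005  0.0735] F [ 0.3 -0.9  1. ] w0.0921 g0.0
grasp t9.8 [0.4681 0.005  0.073 ] F [-0.4  0.3 -0.2] w0.0395 g20.0
tilt t11.4 [ 0.464  -0.0217  0.1072] F [ 1.3 -0.6 -5.5] w0.0398 g20.0
-0.18 t12.1 [0.4645 0.0115 0.1056] F [ 0.2  3.6 -0.3] w0.0400 g20.0
-0.16 t12.6 [0.4644 0.0327 0.1041] F [-0.1  3.  -0.4] w0.0395 g20.0
-0.14 t13.0 [0.4645 0.0492 0.1074] F [ 1.4  1.1 -4.9] w0.0395 g20.0
scene case_lead []
scene case_tail [(array([ 0.465, -0.082,  0.004]), 0.93)]
scene case_grip [(array([0.468, 0.043, 0.129]), 0.57)]
side case_lead [(array([0.467, 0.096, 0.048]), 0.64)]
side case_tail []
side case_grip [(array([0.464, 0.05 , 0.124]), 0.72)]
```

View pics/m1.png

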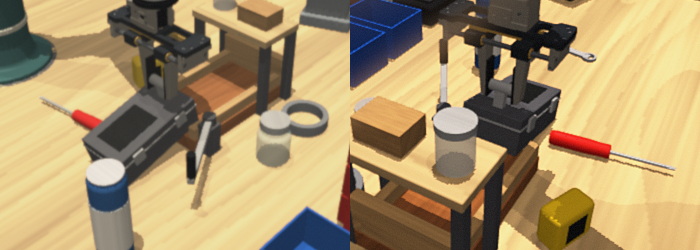

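The case is tilted over the step: lead at z≈0.048, 36 mm past the lip, tail on the bench at z≈0.004. Continuing in.

Run:
```python
from h import *
for T in (-.125,-.11,-.098,-.088,-.08):
    env.movel(grip_tail(T,np.arctan2(.03,-T)+.02),R(YAW),rate=.06); s=st(T)
    if abs(s["wrist_force"]).max()>40: raise SystemExit("force")
for s_,t in ((.08,.32),(.076,.24),(.072,.16),(.068,.09),(.064,.03),(.06,0.)):
    env.movel(grip_lip(s_,t),R(YAW),rate=.06); s=st((s_,t))
    if abs(s["wrist_force"]).max()>40: raise SystemExit("force")
env.pause(.2)
shot("scene","s2.png"); shot("side","d2.png")
cv2.imwrite("pics/m2.png",np.hstack([cv2.imread("pics/s2.png")[130:380,120:470],cv2.imread("pics/d2.png")[150:400,200:550]]))
for c in("scene","side"):
  for n in("case_lead","case_tail","case_grip","case"): print(c,n,[(np.round(r["at"],3),round(r["score"],2)) for r in tip_of(c,n)[:1]])
```

```text
-0.125 t14.1 [0.4645 0.0625 0.1092] F [ 0.2  2.1 -4.8] w0.0395 g20.0
-0.11 t14.4 [0.4649 0.0735 0.1133] F [-0.3  2.4 -4. ] w0.0398 g20.0
-0.098 t14.7 [0.4649 0.0812 0.117 ] F [-0.8  2.5 -4.3] w0.0397 g20.0
-0.088 t15.0 [0.465  0.0867 0.1206] F [-0.6  2.1 -3.7] w0.0395 g20.0
-0.08 t15.2 [0.465  0.0903 0.124 ] F [-1.2  1.2 -3.3] w0.0398 g20.0
(0.08, 0.32) t15.6 [0.4651 0.102  0.1219] F [-0.  -1.7 -2.5] w0.0396 g20.0
(0.076, 0.24) t16.0 [0.4651 0.1151 0.1192] F [-0.4 -1.2 -2. ] w0.0399 g20.0
(0.072, 0.16) t16.3 [0.4652 0.1279 0.115 ] F [-1.4 -1.6 -1.7] w0.0396 g20.0
(0.068, 0.09) t16.7 [0.4652 0.139  0.1104] F [-1.  -0.9 -1.4] w0.0394 g20.0
(0.064, 0.03) t17.0 [0.4653 0.1487 0.1056] F [-1.5 -0.7 -1.8] w0.0404 g20.0
(0.06, 0.0) t17.3 [0.4658 0.1545 0.1033] F [-1.4 -3.9  2.7] w0.0395 g20.0
scene case_lead []
scene case_tail [(array([ 0.467, -0.003,  0.033]), 0.62)]
scene case_grip [(array([0.466, 0.148, 0.122]), 0.76)]
scene case [(array([0.465, 0.079, 0.028]), 0.78)]
side case_lead []
side case_tail []
side case_grip []
side case [(array([0.467, 0.087, 0.03 ]), 0.62)]
```

View pics/m2.png

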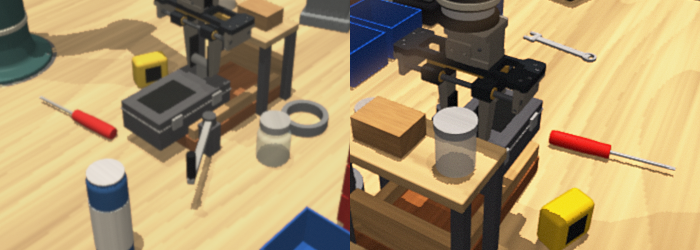

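The case is flat on the plinth with its tail at y≈-0.003. Now I release it and push from the tail end to the stop.

Run:
```python
from h import *
effector.release(); st("rel")
p=env.sense()["ee_pos"]; env.movel([p[0],p[1],.165],rate=.15)
env.movel([cx(-.11),-.05,.165],R(YAW),rate=.2); effector.grasp(20)
env.movel([cx(-.11),-.05,.058],rate=.15); s=st("behind"); f0=np.array(s["wrist_force"])
for y in list(np.arange(-.02,.095,.02))+list(np.arange(.098,.122,.002)):
    env.movel([cx(y-LIP),y,.058],R(YAW),rate=.06); s=env.sense()
    f=s["wrist_force"][1]-f0[1]
    if y>.09 or abs(f)>5: st(round(y,3))
    if f<-14: break
p=s["ee_pos"]; env.pause(.2); st("end")
env.movel([p[0],p[1]-.05,.058],rate=.1)
env.movel([p[0],p[1]-.05,.17],rate=.2); effector.release()
env.reach(np.array([.48,.01,.37]),R(0)); env.pause(.2)
P=cloud()
Q=box(P,[.4,.05,.08],[.53,.2,.1]); print("lid",len(Q),np.percentile(Q[:,1],[.5,2]),rect(Q),np.median(Q[:,2]))
Q=box(P,[.58,-.09,.1],[.68,0,.13]); print("knob",(Q[:,:2].min(0)+Q[:,:2].max(0))/2,Q[:,2].max(),len(Q))
shot("wrist","w3.png")
for n in ("case_tail","keeper_knob"): print(n,tip_of("wrist",n)[:1])
st()
```

```text
rel t18.9 [0.4654 0.1548 0.103 ] F [-0.1  0.5 -0.3] w0.0923 g0.0
behind t22.8 [ 0.4642 -0.0503  0.0585] F [ 0.2 -0.3  1. ] w0.0006 g0.0
0.098 t26.4 [0.4649 0.0985 0.058 ] F [-0.   0.3 -0. ] w0.0001 g0.0
0.1 t26.6 [0.4649 0.0995 0.058 ] F [ 0.1 -3.   1.5] w0.0005 g1.8
0.102 t26.9 [0.4649 0.1014 0.058 ] F [-1.  -4.6  1.9] w0.0002 g2.5
0.104 t27.1 [0.465  0.1037 0.058 ] F [-0.6 -4.9  1.6] w0.0001 g2.4
0.106 t27.4 [0.465 0.106 0.058] F [ 0.2 -4.6  2.1] w0.0005 g2.3
0.108 t27.6 [0.465 0.108 0.058] F [-0.9 -4.7  0.9] w0.0002 g2.2
0.11 t27.9 [0.465  0.1082 0.058 ] F [ 0.3 -9.1  3.7] w0.0000 g4.6
0.112 t28.1 [0.4651 0.1083 0.058 ] F [ -0.7 -13.9   5.7] w0.0006 g7.1
0.114 t28.4 [0.4653 0.1083 0.058 ] F [ -1.1 -19.8   6.7] w0.0005 g9.6
end t28.6 [0.4653 0.1083 0.058 ] F [ -0.6 -18.6   6.5] w0.0005 g9.6
lid 6992 [0.11733572 0.11829529] ((467.1178283691406, 158.54861450195312), (82.73933410644531, 108.22400665283203), 89.90032958984375) 0.08949746849366541
knob [ 0.62847978 -0.04497366] 0.12129655392995023 204
case_tail [{'at': [0.4639, 0.1146, 0.032], 'score': 0.55}]
keeper_knob [{'at': [0.6291, -0.0428, 0.1224], 'score': 0.55}]
 t32.6 [0.4798 0.0101 0.3695] F [ 0.4 -0.3 -0.2] w0.0917 g0.0
```

View pics/w3.png

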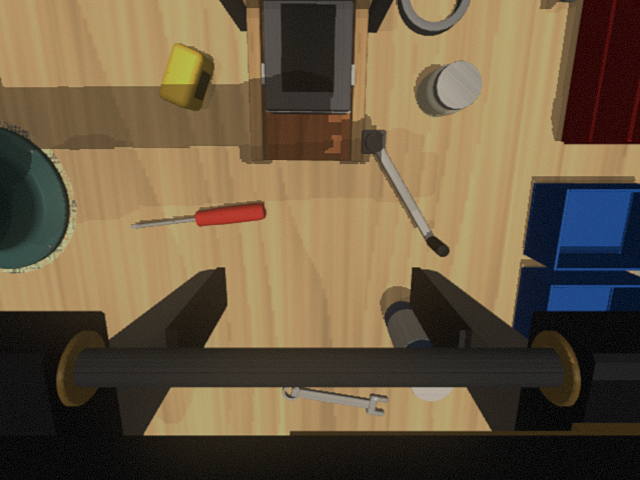

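The case is home: it hard-stopped against the back stop (force rising at y=0.1083) and its tail is at y≈0.118. The lid is at 0.0895, so it sits flat. Next, the keeper.

Run:
```python
from h import *
piv=np.array([.4646+.0085*.025+.085,LIP+.025-.0085*.085])
k=np.array([.6284,-.045]); 
env.reach(np.array([*k,.18]),R(0)); env.movel([*k,.086],rate=.12); st("down")
effector.grasp(15); s=st("grip")
p=np.array(s["ee_pos"][:2]); 
d=p-piv; r=np.hypot(*d); a0=np.arctan2(-d[1],-d[0])-YAW; a0%=2*np.pi; print("r",r,"a0",a0)
for a in np.append(np.linspace(a0,0,19)[1:],-.01):
    w=a+YAW; q=piv-.150*np.array([np.cos(w),np.sin(w)]) if a<a0-.2 else piv-r*np.array([np.cos(w),np.sin(w)])
    env.movel([*q,.086],R(0),rate=.12); s=env.sense()
    if np.abs(s["wrist_force"]).max()>6 or s["gripper_width"]<.012: st(round(a,2))
    if np.abs(s["wrist_force"]).max()>25: break
env.pause(.2); st("closed"); effector.release(); st()
p=env.sense()["ee_pos"]; env.movel([p[0],p[1],.2],rate=.2)
env.reach(np.array([.48,.01,.37]),R(0)); env.pause(.2)
P=cloud()
Q=box(P,[.35,.04,.1],[.45,.13,.13]); kk=(Q[:,:2].min(0)+Q[:,:2].max(0))/2; d=kk-piv
print("knob",kk,len(Q),"angle",np.arctan2(-d[1],-d[0])-YAW)
Q=box(P,[.42,.09,.08],[.51,.2,.1]); print("lid",np.percentile(Q[:,1],[.5,2]),[np.median(Q[(Q[:,1]>a)&(Q[:,1]<a+.02),2]) for a in (.12,.17)])
shot("wrist","w4.png"); st()
```

```text
down t34.5 [ 0.6289 -0.0453  0.0867] F [ 0.1 -0.7  0.4] w0.0913 g0.0
grip t35.6 [ 0.6284 -0.0451  0.086 ] F [ 0.3 -0.2 -1.3] w0.0159 g15.0
r 0.15120250893715734 a0 2.1261032263325874
1.77 t36.5 [ 0.5791 -0.0643  0.0861] F [ 1.2 -6.4 -4.4] w0.0153 g15.0
1.65 t36.8 [ 0.5615 -0.066   0.0861] F [ 1.2 -6.  -3.7] w0.0154 g15.0
0.0 t41.0 [0.3991 0.0867 0.0859] F [-3.2 -0.1  8.1] w0.0156 g15.0
-0.01 t41.3 [0.3991 0.0878 0.0859] F [-3.  -0.7  6.7] w0.0156 g15.0
closed t41.5 [0.3991 0.0877 0.0859] F [-3.1 -0.3  7.1] w0.0156 g15.0
 t42.7 [0.3998 0.0868 0.086 ] F [-0.7  0.3 -0.6] w0.0921 g0.0
knob [0.39968376 0.08041569] 190 angle 0.03288628748008277
lid [0.11746434 0.11853083] [np.float64(0.08913357045279541), np.float64(0.08963866681811794)]
 t44.8 [0.4794 0.0107 0.3692] F [0.7 0.2 0.1] w0.0923 g0.0
```

View pics/w4.png

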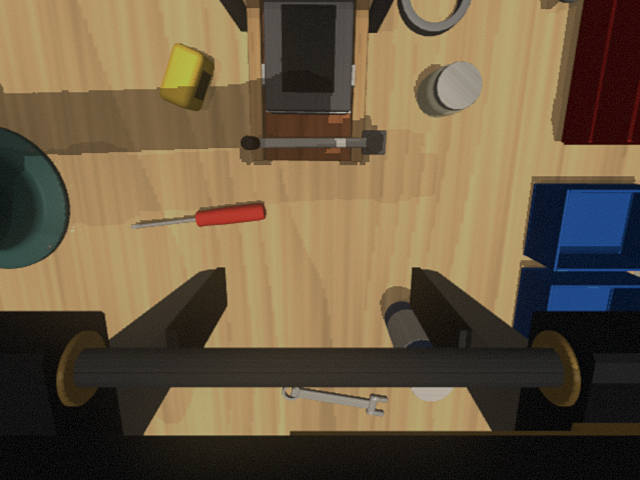

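The bar lies across the mouth, from the knob at (250,143) to the pivot at (374,141). I'll measure its angle along the bar itself before handing in.

Run:
```python
from h import *
for y in (.01,.05):
    env.reach(np.array([.48,y,.37]),R(0)); env.pause(.2); P=cloud()
    Q=box(P,[.415,.06,.066],[.525,.105,.082]); vx,vy,x0,y0=cv2.fitLine((Q[:,:2]).astype(np.float32),cv2.DIST_HUBER,0,.001,.001).ravel()
    print(len(Q),"slope",np.arctan(vy/vx),"keeper",np.arctan(vy/vx)-YAW,"mid",x0,y0,np.median(Q[:,2]))
    Q=box(P,[.37,.04,.1],[.43,.13,.13]); print(Q.min(0),Q.max(0))
    Q=box(P,[.53,.05,.055],[.57,.12,.1]); print(Q.min(0),Q.max(0))
st()
```

```text
885 slope 0.015229284 keeper 0.023729283 mid 0.46988457 0.08113301 0.07399282303262561
[0.39239068 0.07286382 0.10017531] [0.40750818 0.08842406 0.1209822 ]
[0.53028763 0.05971255 0.05507963] [0.56451106 0.10449653 0.0824405 ]
862 slope 0.0027377831 keeper 0.011237783 mid 0.45747474 0.081513375 0.07392491568634249
[0.39272138 0.07293209 0.10010328] [0.40744867 0.08849524 0.12085562]
[0.53013954 0.05978619 0.0550742 ] [0.56424056 0.09752761 0.08212389]
 t45.8 [0.48   0.0491 0.37  ] F [-0.2  0.5  0.4] w0.0915 g0.0
```

The keeper is at about 0.02 rad (limit 0.12) and the arm is clear, so I'm handing in.

```bash
python3 -c "
from h import *
print(workorder.finish_job())"
```

```text
the job is handed in; nothing more can be done
None
```

The job is handed in, though no verdict came back: the case sits flat against the back stop, the keeper measures about 0.02 rad from closed, the bystanders look unmoved in the pictures, and the arm is clear.

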